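Press home the blue vial caps along a curved tray

ROBOT

A 6-joint arm with a two-finger parallel gripper is mounted at the origin on the work surface. World frame = base frame: x ahead of the robot, y to its left, z up, the work surface at z = 0. Lengths are in m, angles in degrees, forces in N, time in s.
With the tool pointing down it reaches from about 0.4 to 0.825 m from the base axis. Payload 7 kg.
Tool frame: the origin (TCP) lies midway between the tips of the shut fingers; the grasp point (between the pads) lies 19 mm behind it (r.hold_point_z is the distance from the TCP to the grasp point, in m); x points along the fingers, y is the direction in which the jaws open and shut, and the axes are right-handed (so a half turn about x gives the same grasp; the last joint's range is limited). The gripper opens to 88 mm and grips with 3 to 60 N. Pads are 19 mm wide; open, the fingers measure 130 mm over their backs; the gripper's body (78 mm by 193 mm) begins 47 mm behind the grasp point.
Start: joints at [-54.998, 20.546, 0.682, 0, -70.136, -16.507], TCP at [0.214, -0.64, 0.227] pointing down, gripper open.
Joint ranges: [-176.03, 176.03], [-82.01, 121.73], [-58.28, 71.71], [-173.87, 95.51], [-174.79, -0.11], [-173.66, 173.66]. Speed limits (degrees/s): [136.94, 136.94, 172.46, 180, 180, 180].

INTERFACE

Orientations are given as [roll, pitch, yaw] about the fixed x, y, z axes, in that order (R = Rz(yaw) Ry(pitch) Rx(roll)).
In Python, from plant import r, viewer, order gives the robot as it stands. The module is installed in compiled form; this text tells all that it offers.
- The arm moves only by the shell command python3 -m creep 'ROWS' [FORCE]. ROWS is JSON, a list of rows, each an object of numbers: "ax", "ay", "az": the turn, a rotation vector about the tool's x, y, z in degrees; "tx", "ty", "tz": the shift along the tool's x, y, z in m; "fingers": the finger opening in m, from 0 to 0.0876. A call has 1 to 5 rows; each row is the pose to reach, as a shift and turn from the pose commanded when the call began, along the tool's axes at that moment; what a row does not reach only later rows make up. A row lasts 1/10 s, in which the tool goes at most 50 mm and 8.59 degrees, less where a joint would pass 70% of its speed; a pose out of reach is approached as far as the arm can. A call with a gripper value outside its range is refused whole. The fingers move at their own pace and stop on an object; FORCE is the grip in N (left out, the last holds). Time passes only in rows, so rows that repeat a pose let the fingers close. It gives the time, the measured TCP pose, the force and the opening at its end, in the units of the state.
- r.get_state(): the state, without advancing time (a new reading comes with each control period).
- viewer.capture(name): name is "scene" or "top" or "wrist"; returns a dict with "pixels" (384x512x3 uint8, blue, green, red), "depth" (384x512 float32, m along the optical axis (not along the pixel's ray), 0 where there is no reading), "fx", "fy", "cx", "cy" (pixels), "k1" (the pictures are not rectified: a ray, as slopes to the right and down, at radius r is drawn at 1 + k1 r^2 times it, then the intrinsics apply), "rvec" (rotation vector, rad) and "tvec" (3), from world to camera coordinates, as OpenCV has them; the wrist camera has in their place "T_tool_cam" (4x4, takes a point from camera to tool coordinates, whose origin is the TCP and whose axes are the tool frame's). Camera axes: x right, y down, z forward; pixel columns grow to the right and rows downward; lengths in m; the calibration is good to about 2 mm. A picture is of the moment at which its call begins: read the wrist's pose just before it.
- order.close_job(): hands the job in, once; it reports no verdict.
The state is a dict: "time_s": time; "joints": joint angles; "qd": joint speeds; "joint_torque": joint torques, N m; "tcp_pos": TCP position; "eef_rot": TCP orientation; "contact_force": force on the tool from outside, world axes, zero at the start; "moment": the same for the moment, N m; "gripper_width": finger opening in m.
Only numpy, scipy, OpenCV 4.12 (cv2) and the standard library are available. Lean on these libraries where they do the work, as an engineer would, in place of code of your own. Each camera call takes 0.05 s, during which the arm holds its last target.

TASK

On the curved tray with the blue caps, start at the orange end and follow the row with closed fingertips, pressing each of the four blue caps gently but fully down, one after the other. From the first cap to the last, stay above the curved row with the fingertips no more than about 3 cm over the caps. Lift or pinch nothing, do not touch the tray with the green caps, leave everything else where it stands, and finish with the hand clear.

Things in the scene. Friction and masses are not known exactly. Their poses are not given: they have to be found in the camera images.
- blue1 (a joint): how far blue cap 1 (the first, next to the orange end block) has slid down, in m: 0.000 to 0.003 at the start (standing proud), 0.010 at its hard stop, fully home. It slides straight down with about 4 N of friction and stays where it is left; pulled up, it goes negative.
- blue1_top (a point): centre of the flat top of blue cap 1 (the first, next to the orange end block): a plastic disc 20 mm across and 10 mm tall on the vial. Its top is 64 mm above the table when the joint reads 0 and 54 mm when fully home.
- blue2 (a joint): how far blue cap 2 (the second from the orange end) has slid down, in m: 0.000 to 0.003 at the start (standing proud), 0.010 at its hard stop, fully home. It slides straight down with about 4 N of friction and stays where it is left; pulled up, it goes negative.
- blue2_top (a point): centre of the flat top of blue cap 2 (the second from the orange end): a plastic disc 20 mm across and 10 mm tall on the vial. Its top is 64 mm above the table when the joint reads 0 and 54 mm when fully home.
- blue3 (a joint): how far blue cap 3 (the third from the orange end) has slid down, in m: 0.000 to 0.003 at the start (standing proud), 0.010 at its hard stop, fully home. It slides straight down with about 4 N of friction and stays where it is left; pulled up, it goes negative.
- blue3_top (a point): centre of the flat top of blue cap 3 (the third from the orange end): a plastic disc 20 mm across and 10 mm tall on the vial. Its top is 64 mm above the table when the joint reads 0 and 54 mm when fully home.
- blue4 (a joint): how far blue cap 4 (the last, next to the grey end block) has slid down, in m: 0.000 to 0.003 at the start (standing proud), 0.010 at its hard stop, fully home. It slides straight down with about 4 N of friction and stays where it is left; pulled up, it goes negative.
- blue4_top (a point): centre of the flat top of blue cap 4 (the last, next to the grey end block): a plastic disc 20 mm across and 10 mm tall on the vial. Its top is 64 mm above the table when the joint reads 0 and 54 mm when fully home.
- blue_tray: grey arc-shaped vial tray fixed to the bench, about 170 mm long, 36 mm wide, its deck 34 mm high and its two end blocks 40 mm high, one orange and one grey, holding four amber vials with BLUE caps. Origin on the table under the middle of the row, z up, the orange end at its +y end; caps 42 mm apart on a circular arc of 130 mm radius that bulges to the tray's +x. It may stand at any yaw. The glass necks reach 51 mm.
- blue_tray_arc (a point): centre of that circle, at table height: 122 mm from the tray's origin along its -x; the caps' centres lie 130 mm from it
- green_tray: an identical tray with GREEN caps, also proud, to be left untouched; origin as for the blue tray
- green1_top (a point): top centre of green cap 1, 20 mm across, 61 to 64 mm above the table; leave alone
- green2_top (a point): top centre of green cap 2, 20 mm across, 61 to 64 mm above the table; leave alone
- green3_top (a point): top centre of green cap 3, 20 mm across, 61 to 64 mm above the table; leave alone
- green4_top (a point): top centre of green cap 4, 20 mm across, 61 to 64 mm above the table; leave alone
- vial_a: loose amber vial with a white cap, 22 mm across, 48 mm tall, origin at the centre of its foot; stands on the table on the hollow side of the blue tray's arc, about 46 mm from the row of caps; leave standing
- vial_b: loose amber vial with a white cap, 22 mm across, 48 mm tall, origin at the centre of its foot; stands on the table on the hollow side of the green tray's arc, about 46 mm from the row of caps; leave standing
- dish_a: loose round culture dish with a clear lid, 63 mm across, 15 mm high, origin at the centre of its underside; leave alone
- dish_b: loose round culture dish with a clear lid, 63 mm across, 15 mm high, origin at the centre of its underside; leave alone
- beaker: loose empty glass beaker, 60 mm across, 75 mm tall, origin at the centre of its underside; leave alone
- wash_bottle: loose white bottle with a red cap, 60 mm across, 150 mm tall, origin at the centre of its underside; leave alone
- scoop: loose steel scoop 180 mm long lying on the bench at the right of the robot, origin at its middle, leave alone

How it is judged:
By the outcome, as a careful person would: the job done as asked, in the order asked, and still so for the second after the job is handed in, with the robot touching nothing.
It also fails if it takes over 45 s, if anything falls off the work surface, if the arm or the gripper's body presses on something with over 40 N, if the wrist force passes 120 N, or if a joint passes its speed limit or range.

## Working session

There is one attempt and no reset: what is moved stays moved. The work goes in short steps, Python scripts to look and compute and a shell command to move; the robot and the scene stay as the last step left them, time stands still between calls to the robot, and variables do not carry over. Pictures are saved under pics/ and viewed, and the job is handed in when it is done.

```bash
mkdir -p pics; ls; python3 - <<'E'
from plant import r, viewer, order
import cv2
print(r.get_state())
for n in ("scene","top","wrist"):
    c=viewer.capture(n)
    cv2.imwrite(f"pics/{n}0.png",c["pixels"])
    print({k:v for k,v in c.items() if k not in("pixels","depth")})
E
```

```text
pics
{'time_s': 0.0, 'joints': array([-5.49958347e+01,  2.05929057e+01,  6.34249925e-01, -1.97904667e-02,
       -7.01362674e+01, -1.65050536e+01]), 'qd': array([ 0.03550698, -0.0227136 , -0.10847575, -0.0623026 ,  0.00966585,
       -0.04845287]), 'joint_torque': array([-9.45727516e-04, -5.82717741e+01,  2.93057048e+01,  6.99700758e+00,
        6.83663209e-03, -1.48757731e-04]), 'tcp_pos': array([ 0.21396855, -0.63967576,  0.22561075]), 'eef_rot': array([ 95.41758923,  89.9032702 , 113.90996107]), 'contact_force': array([-0.45421105, -0.49753918,  0.3334718 ]), 'moment': array([-0.01202133, -0.03934135, -0.00506352]), 'gripper_width': 0.0876499038320061}
{'fx': 372.5104666445815, 'fy': 372.5104666445815, 'cx': 256.16775950396686, 'cy': 186.18141883838302, 'k1': -0.009514882039562985, 'rvec': array([ 1.82376937,  1.63801832, -0.66621067]), 'tvec': array([-0.08042749, -0.34136689,  1.56504931])}
{'fx': 401.4358750491512, 'fy': 401.4358750491512, 'cx': 257.7185168104157, 'cy': 181.75045588060857, 'k1': -0.10768493870480382, 'rvec': array([ 2.19155587, -2.16715694,  0.11183453]), 'tvec': array([0.003472  , 0.58339486, 1.16424206])}
{'fx': 282.5570900987486, 'fy': 282.5570900987486, 'cx': 255.78743782237905, 'cy': 191.15571207849052, 'k1': -0.00559168044666389, 'T_tool_cam': array([[ 1.01698598e-03, -2.49881832e-01,  9.68275806e-01,
        -1.58564738e-01],
       [ 9.99999453e-01,  4.92596828e-04, -9.23181616e-04,
        -3.70271693e-04],
       [-2.46283277e-04,  9.68276214e-01,  2.49882196e-01,
        -6.66717936e-02],
       [ 0.00000000e+00,  0.00000000e+00,  0.00000000e+00,
         1.00000000e+00]])}
```

View pics/top0.png

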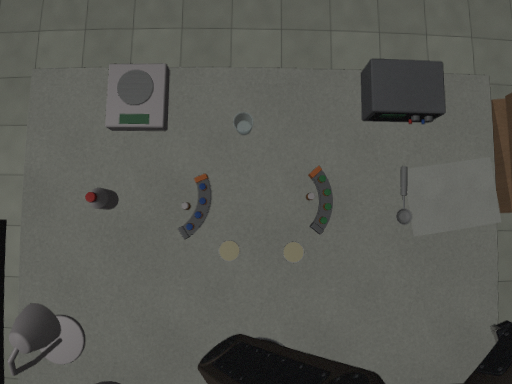

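View pics/scene0.png

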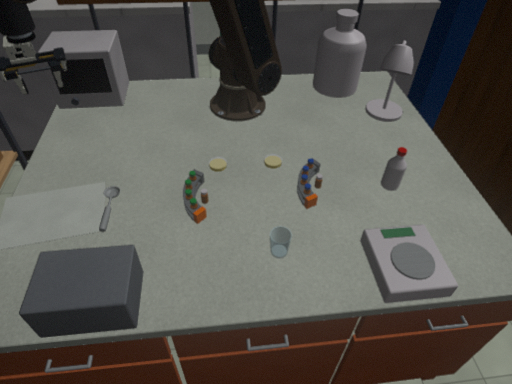

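View pics/wrist0.png

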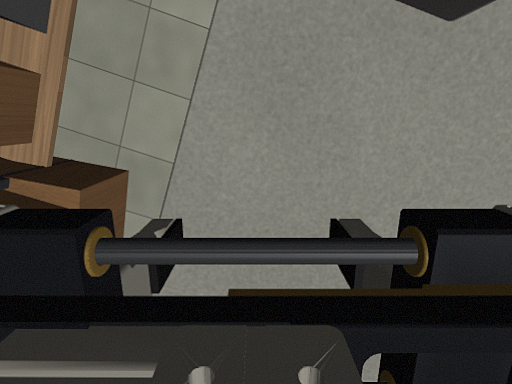

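The top view shows the blue tray with its orange block at about (201,178). The blue caps sit at (203,187), (203,201), (199,215) and (190,227), with the loose vial at (186,206) on the hollow side. The green tray is at x≈322. Next I'll measure the caps.

```bash
cat > h.py <<'E'
import numpy as np, cv2
from scipy.spatial.transform import Rotation as Ro
def rays(c,uv,T=None):
    "T: tool pose 4x4 for wrist"
    uv=np.atleast_2d(np.array(uv,float))
    d=(uv-[c["cx"],c["cy"]])/[c["fx"],c["fy"]]
    s=d.copy()
    for _ in range(20): s=d/(1+c["k1"]*(s**2).sum(1,keepdims=True))
    d=np.c_[s,np.ones(len(s))]
    if "rvec" in c:
        R=cv2.Rodrigues(np.array(c["rvec"]))[0]; return -R.T@c["tvec"], d@R
    M=T@c["T_tool_cam"]; return M[:3,3], d@M[:3,:3].T
def onplane(c,uv,z,T=None):
    o,d=rays(c,uv,T); return o+d*((z-o[2])/d[:,2])[:,None]
def toolT(s):
    T=np.eye(4);T[:3,:3]=Ro.from_euler("xyz",s["eef_rot"],degrees=True).as_matrix();T[:3,3]=s["tcp_pos"];return T
def mask(img,col):
    h=cv2.cvtColor(img,cv2.COLOR_BGR2HSV)
    lo,hi={"blue":((105,120,40),(130,255,255)),"orange":((5,150,80),(18,255,255)),"green":((45,120,40),(75,255,255))}[col]
    return cv2.inRange(h,lo,hi)
def blobs(m,amin=8):
    n,l,st,ce=cv2.connectedComponentsWithStats(m)
    return [(ce[i],st[i,4]) for i in range(1,n) if st[i,4]>=amin]
E
python3 - <<'E'
from h import *
from plant import viewer
for n in("top","scene"):
    c=viewer.capture(n)
    for col,z in(("blue",.061),("orange",.04),("green",.061)):
        print(n,col)
        for ce,a in blobs(mask(c["pixels"],col)):
            print(ce.round(1),a,onplane(c,ce,z)[0].round(4))
    i=c["pixels"]; y,x,s=(165,160,80) if n=="top" else (150,280,70)
    cv2.imwrite(f"pics/{n}z.png",cv2.resize(i[y:y+s,x:x+s],(560,560),interpolation=cv2.INTER_CUBIC))
E
```

```text
top blue
[422.4 120.9] 13 [ 0.7693 -0.4819  0.061 ]
[202.2 186. ] 29 [0.5659 0.1701 0.061 ]
[202.1 200.5] 29 [0.5242 0.1695 0.061 ]
[197.5 214.5] 32 [0.484  0.1818 0.061 ]
[189.2 226.3] 30 [0.4499 0.2049 0.061 ]
top orange
[315.1 171.6] 54 [ 0.6143 -0.1588  0.04  ]
[200.4 177.7] 50 [0.5921 0.1786 0.04  ]
top green
[322.1 178.3] 25 [ 0.5924 -0.1761  0.061 ]
[327.1 191.7] 25 [ 0.5536 -0.1905  0.061 ]
[327.5 206.2] 25 [ 0.5117 -0.1914  0.061 ]
[323.5 220. ] 26 [ 0.472  -0.1798  0.061 ]
scene blue
[446.6  67.8] 2157 [-0.1407  0.9834  0.061 ]
[476.8   9. ] 8 [-0.8759  1.558   0.061 ]
[310.5 160.4] 18 [0.4511 0.2067 0.061 ]
[305.3 167.6] 18 [0.4844 0.1821 0.061 ]
[304.4 176.4] 21 [0.5251 0.1706 0.061 ]
[307.2 185.8] 20 [0.5671 0.1706 0.061 ]
scene orange
[311.1 199.8] 103 [0.607  0.1764 0.04  ]
[199.7 214. ] 125 [ 0.6317 -0.1576  0.04  ]
[423.3 331.7] 441 [1.0347 0.339  0.04  ]
[ 99.2 367.3] 573 [ 1.0349 -0.3678  0.04  ]
[262.1 349.8] 516 [ 1.035  -0.0278  0.04  ]
scene green
[192.  172.7] 18 [ 0.4751 -0.1785  0.061 ]
[187.9 181.4] 19 [ 0.5139 -0.1907  0.061 ]
[187.8 191.1] 21 [ 0.5559 -0.1904  0.061 ]
[192.7 200.4] 23 [ 0.5956 -0.1756  0.061 ]
```

View pics/topz.png

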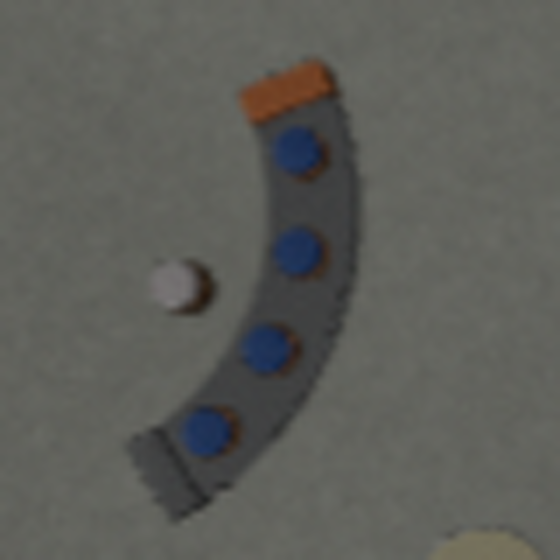

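The zoom confirms it: orange end at (290,90), then four blue caps along the arc, and the vial on the hollow side at (180,285). The two views agree to about 2 mm. Next I'll fit the known arc and work out the shifts in tool axes.

```bash
cat >> h.py <<'E'
def fit(P):
    "P 4x2 measured cap centres in order -> fitted centres, by rigid Kabsch to the known arc"
    a=np.arange(1.5,-2,-1)*2*np.arcsin(.021/.13)
    M=np.c_[.13*np.cos(a)-.122,.13*np.sin(a)]
    mc,pc=M.mean(0),P.mean(0); H=(M-mc).T@(P-pc); th=np.arctan2(H[0,1]-H[1,0],H[0,0]+H[1,1])
    R=np.array([[np.cos(th),-np.sin(th)],[np.sin(th),np.cos(th)]])
    F=(M-mc)@R.T+pc; return F,np.degrees(th),pc-R@mc
E
python3 - <<'E'
from h import *
from plant import r
A=np.array([[.5659,.1701],[.5242,.1695],[.484,.1818],[.4499,.2049]])
B=np.array([[.5671,.1706],[.5251,.1706],[.4844,.1821],[.4511,.2067]])
F,th,o=fit((A+B)/2); print(F.round(4),th,o,(F-(A+B)/2).round(4)*1000)
s=r.get_state();T=toolT(s);print(T.round(4))
for p in F: print(((np.r_[p,.11]-T[:3,3])@T[:3,:3]).round(4))
E
python3 -m creep '[{"fingers":0},{"fingers":0},{"fingers":0},{"fingers":0},{"fingers":0}]' 20
```

```text
[[0.5666 0.1707]
 [0.5246 0.1695]
 [0.4844 0.1818]
 [0.4503 0.2062]] -106.96382000255025 [0.50634495 0.18165215] [[ 0.1  0.3]
 [-0.1 -0.5]
 [ 0.2 -0.2]
 [-0.2  0.4]]
[[-4.000e-04 -3.172e-01  9.484e-01  2.140e-01]
 [ 7.000e-04  9.484e-01  3.172e-01 -6.399e-01]
 [-1.000e+00  8.000e-04 -1.000e-04  2.261e-01]
 [ 0.000e+00  0.000e+00  0.000e+00  1.000e+00]]
[0.1166 0.6569 0.5915]
[0.1166 0.669  0.5513]
[0.1166 0.6934 0.5171]
[0.1166 0.7274 0.4924]invalid input
```

```bash
python3 -m creep '[{"tx":0,"ty":0,"tz":0,"ax":0,"ay":0,"az":0,"fingers":0.0},{"tx":0,"ty":0.0,"tz":0,"ax":0,"ay":0,"az":0,"fingers":0.0}]' 20
```

```text
time_s: 0.45
tcp_pos: [0.2141, -0.6401, 0.2265]
eef_rot: [93.8, 90.0, 112.3]
contact_force: [0.8, -0.6, 0.6]
gripper_width: 0.077
```

```bash
python3 -m creep '[{"tx":0,"ty":0.03,"tz":0.027,"ax":0,"ay":0,"az":0,"fingers":0},{"tx":0,"ty":0.06,"tz":0.054,"ax":0,"ay":0,"az":0,"fingers":0},{"tx":0,"ty":0.09,"tz":0.081,"ax":0,"ay":0,"az":0,"fingers":0},{"tx":0,"ty":0.12,"tz":0.108,"ax":0,"ay":0,"az":0,"fingers":0},{"tx":0,"ty":0.15,"tz":0.135,"ax":0,"ay":0,"az":0,"fingers":0}]'
python3 -c "
from h import *
from plant import r
s=r.get_state();T=toolT(s);print(s['tcp_pos'],s['joints'].round(1),T[:3,:3].round(4))
print(((np.array([.5666,.1707,.16])-T[:3,3])@T[:3,:3]).round(4))"
```

```text
time_s: 0.95
tcp_pos: [0.2949, -0.4536, 0.2267]
eef_rot: [-61.3, 90.0, -42.8]
contact_force: [0.6, 0.3, 0.8]
gripper_width: 0.0375
[ 0.29490625 -0.45364236  0.22668767] [-36.2   7.9 -16.3   0.  -65.8 -35.3] [[ 3.000e-04 -3.170e-01  9.484e-01]
 [-3.000e-04  9.484e-01  3.170e-01]
 [-1.000e+00 -4.000e-04  2.000e-04]]
[0.0666 0.506  0.4556]
```

```bash
python3 -m creep '[{"tx":0,"ty":0.03,"tz":0.027,"ax":0,"ay":0,"az":0,"fingers":0},{"tx":0,"ty":0.06,"tz":0.054,"ax":0,"ay":0,"az":0,"fingers":0},{"tx":0,"ty":0.09,"tz":0.081,"ax":0,"ay":0,"az":0,"fingers":0},{"tx":0,"ty":0.12,"tz":0.108,"ax":0,"ay":0,"az":0,"fingers":0},{"tx":0,"ty":0.15,"tz":0.135,"ax":0,"ay":0,"az":0,"fingers":0}]'
python3 -m creep '[{"tx":0,"ty":0.03,"tz":0.027,"ax":0,"ay":0,"az":0,"fingers":0},{"tx":0,"ty":0.06,"tz":0.054,"ax":0,"ay":0,"az":0,"fingers":0},{"tx":0,"ty":0.09,"tz":0.081,"ax":0,"ay":0,"az":0,"fingers":0},{"tx":0,"ty":0.12,"tz":0.108,"ax":0,"ay":0,"az":0,"fingers":0},{"tx":0,"ty":0.15,"tz":0.135,"ax":0,"ay":0,"az":0,"fingers":0}]'
python3 -c "
from h import *
from plant import r
s=r.get_state();T=toolT(s);print(s['tcp_pos'],s['joints'].round(1),T[:3,:3].round(4))
print(((np.array([.5666,.1707,.16])-T[:3,3])@T[:3,:3]).round(4))"
```

```text
time_s: 1.45
tcp_pos: [0.3754, -0.2685, 0.2269]
eef_rot: [-33.2, 89.9, -14.7]
contact_force: [0.3, 0.2, -0.0]
gripper_width: 0.0015
time_s: 1.95
tcp_pos: [0.4559, -0.0832, 0.2271]
eef_rot: [-7.0, 89.9, 11.5]
contact_force: [1.1, -0.0, -0.3]
gripper_width: 0.0006
[ 0.45586586 -0.08317285  0.22705587] [ 14.1   0.1 -24.8   0.  -65.  -85.6] [[ 1.200e-03 -3.175e-01  9.483e-01]
 [ 2.000e-04  9.483e-01  3.175e-01]
 [-1.000e+00 -1.000e-04  1.200e-03]]
[0.0672 0.2056 0.1855]
```

```bash
python3 -m creep '[{"tx":0,"ty":0.033,"tz":0.03,"ax":0,"ay":0,"az":0,"fingers":0},{"tx":0,"ty":0.066,"tz":0.06,"ax":0,"ay":0,"az":0,"fingers":0},{"tx":0.02,"ty":0.099,"tz":0.09,"ax":0,"ay":0,"az":0,"fingers":0},{"tx":0.04,"ty":0.13,"tz":0.12,"ax":0,"ay":0,"az":0,"fingers":0},{"tx":0.05,"ty":0.16,"tz":0.145,"ax":0,"ay":0,"az":0,"fingers":0}]'
python3 -m creep '[{"tx":0.02,"ty":0.023,"tz":0.021,"ax":0,"ay":0,"az":0,"fingers":0},{"tx":0.03,"ty":0.046,"tz":0.041,"ax":0,"ay":0,"az":0,"fingers":0},{"tx":0.03,"ty":0.046,"tz":0.041,"ax":0,"ay":0,"az":0,"fingers":0}]'
cat > look.py <<'E'
import sys
from h import *
from plant import r,viewer
n=sys.argv[1]
s=r.get_state();T=toolT(s);c=viewer.capture("wrist")
i=c["pixels"];cv2.imwrite(f"pics/w{n}.png",i)
print(s["time_s"],s["tcp_pos"].round(4),s["contact_force"].round(1),s["joints"].round(1)); print(T[:3,:3].round(4))
for ce,a in blobs(mask(i,"blue"),60): print(ce.round(1),a,onplane(c,ce,.062,T)[0].round(4))
F=np.array([[0.5666,0.1707],[0.5246,0.1695],[0.4844,0.1818],[0.4503,0.2062]])
for p in F: print("tool shift to z=.08",((np.r_[p,.08]-T[:3,3])@T[:3,:3]).round(4))
E
python3 look.py 1
```

```text
time_s: 2.45
tcp_pos: [0.5422, 0.1147, 0.1751]
eef_rot: [179.6, 89.9, -161.9]
contact_force: [1.1, -0.7, 0.7]
gripper_width: 0.0008
time_s: 2.75
tcp_pos: [0.5669, 0.172, 0.1444]
eef_rot: [-165.2, 89.9, -146.6]
contact_force: [-0.3, -0.1, -0.6]
gripper_width: 0.0005
2.75 [0.5669 0.172  0.1444] [-0.3 -0.1 -0.6] [  35.8   16.7  -16.3   -0.   -57.1 -107.1]
[[-1.900e-03 -3.193e-01  9.476e-01]
 [-1.300e-03  9.476e-01  3.193e-01]
 [-1.000e+00 -6.000e-04 -2.300e-03]]
[342.2  75.4] 505 [0.4503 0.2047 0.062 ]
[298.7 107.6] 460 [0.4845 0.1806 0.062 ]
[268.9 149.4] 411 [0.5245 0.1687 0.062 ]
[254.7 194.5] 383 [0.5659 0.17   0.062 ]
tool shift to z=.08 [ 0.0644 -0.0011 -0.0006]
tool shift to z=.08 [ 0.0645  0.0112 -0.0407]
tool shift to z=.08 [ 0.0645  0.0357 -0.0749]
tool shift to z=.08 [ 0.0646  0.0697 -0.0994]
```

View pics/w1.png

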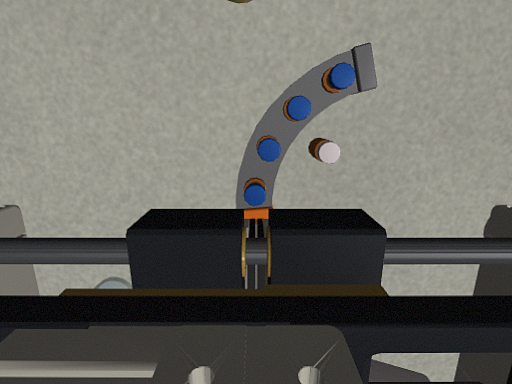

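The wrist view shows all four caps: 1 at (255,194), 2 at (269,149), 3 at (299,108) and 4 at (342,75). The orange block is just by the fingers, and all three cameras agree to about 1 mm. I'll come down over cap 1.

```bash
python3 -m creep '[{"tx":0.02,"ty":-0.001,"tz":-0.001,"ax":0,"ay":0,"az":0,"fingers":0},{"tx":0.04,"ty":-0.001,"tz":-0.001,"ax":0,"ay":0,"az":0,"fingers":0},{"tx":0.06,"ty":-0.001,"tz":-0.001,"ax":0,"ay":0,"az":0,"fingers":0},{"tx":0.07,"ty":-0.001,"tz":-0.001,"ax":0,"ay":0,"az":0,"fingers":0},{"tx":0.07,"ty":-0.001,"tz":-0.001,"ax":0,"ay":0,"az":0,"fingers":0}]'; python3 look.py 2
```

```text
time_s: 3.3
tcp_pos: [0.5651, 0.1673, 0.0758]
eef_rot: [-165.7, 89.9, -147.2]
contact_force: [0.6, -0.0, 1.1]
gripper_width: 0.0003
3.3 [0.5651 0.1673 0.0758] [ 0.6 -0.   1.1] [  35.5   20.6  -21.1   -0.   -48.5 -107. ]
[[-1.700e-03 -3.167e-01  9.485e-01]
 [-1.100e-03  9.485e-01  3.167e-01]
 [-1.000e+00 -5.000e-04 -1.900e-03]]
[383.1  63.1] 1111 [0.4505 0.2043 0.062 ]
[321.9 108.3] 904 [0.4844 0.1806 0.062 ]
[279.9 166. ] 788 [0.5243 0.1687 0.062 ]
[258.3 218. ] 181 [0.5607 0.1669 0.062 ]
tool shift to z=.08 [-0.0042  0.0028  0.0025]
tool shift to z=.08 [-0.0041  0.015  -0.0377]
tool shift to z=.08 [-0.0041  0.0394 -0.072 ]
tool shift to z=.08 [-0.004   0.0733 -0.0966]
```

View pics/w2.png

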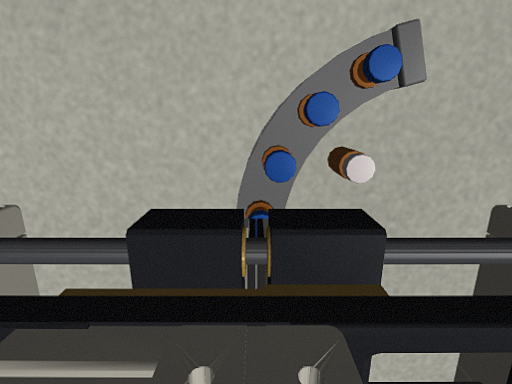

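Cap 1 at (258,215) is now mostly hidden under the fingers, with the tool about 3 mm short. I'll correct that, then press slowly.

```bash
python3 -m creep '[{"tx":0,"ty":0.0025,"tz":0.002,"ax":0,"ay":0,"az":0,"fingers":0},{"tx":0.003,"ty":0.0025,"tz":0.002,"ax":0,"ay":0,"az":0,"fingers":0},{"tx":0.008,"ty":0.0025,"tz":0.002,"ax":0,"ay":0,"az":0,"fingers":0},{"tx":0.012,"ty":0.0025,"tz":0.002,"ax":0,"ay":0,"az":0,"fingers":0},{"tx":0.014,"ty":0.0025,"tz":0.002,"ax":0,"ay":0,"az":0,"fingers":0}]'
```

```text
time_s: 3.85
tcp_pos: [0.5668, 0.1712, 0.0623]
eef_rot: [-166.6, 90.0, -148.1]
contact_force: [-1.6, 0.5, 4.5]
gripper_width: 0.0004
```

```bash
python3 -m creep '[{"tx":0.002,"ty":0,"tz":0,"ax":0,"ay":0,"az":0,"fingers":0},{"tx":0.004,"ty":0,"tz":0,"ax":0,"ay":0,"az":0,"fingers":0},{"tx":0.006,"ty":0,"tz":0,"ax":0,"ay":0,"az":0,"fingers":0},{"tx":0.007,"ty":0,"tz":0,"ax":0,"ay":0,"az":0,"fingers":0},{"tx":0.007,"ty":0,"tz":0,"ax":0,"ay":0,"az":0,"fingers":0}]'
```

```text
time_s: 4.35
tcp_pos: [0.5669, 0.1712, 0.0553]
eef_rot: [-169.6, 90.0, -151.1]
contact_force: [-0.6, 0.1, -0.4]
gripper_width: 0.0004
```

```bash
python3 -m creep '[{"tx":0.001,"ty":0,"tz":0,"ax":0,"ay":0,"az":0,"fingers":0},{"tx":0.001,"ty":0,"tz":0,"ax":0,"ay":0,"az":0,"fingers":0}]'
```

```text
time_s: 4.55
tcp_pos: [0.567, 0.1712, 0.0545]
eef_rot: [0.2, 90.0, 18.7]
contact_force: [-1.2, -0.1, 2.6]
gripper_width: 0.0002
```

```bash
python3 -m creep '[{"tx":0.001,"ty":0,"tz":0,"ax":0,"ay":0,"az":0,"fingers":0},{"tx":0.001,"ty":0,"tz":0,"ax":0,"ay":0,"az":0,"fingers":0}]'
```

```text
time_s: 4.75
tcp_pos: [0.5671, 0.1712, 0.0543]
eef_rot: [-13.2, 90.0, 5.3]
contact_force: [-3.7, -1.0, 8.7]
gripper_width: 0.0004
```

```bash
python3 -m creep '[{"tx":0.0003,"ty":0,"tz":0,"ax":0,"ay":0,"az":0,"fingers":0},{"tx":0.0003,"ty":0,"tz":0,"ax":0,"ay":0,"az":0,"fingers":0}]'
```

```text
time_s: 4.95
tcp_pos: [0.5671, 0.1713, 0.0542]
eef_rot: [-9.2, 90.0, 9.3]
contact_force: [-4.8, 0.0, 11.4]
gripper_width: -0.0
```

Cap 1 is home: a steady 11 N at z = 54.2 mm with no further motion. I'll lift straight up and go along the row to cap 2.

```bash
python3 -m creep '[{"tx":-0.01,"ty":0,"tz":0,"ax":0,"ay":0,"az":0,"fingers":0},{"tx":-0.02,"ty":0,"tz":0,"ax":0,"ay":0,"az":0,"fingers":0},{"tx":-0.02,"ty":0.003,"tz":-0.013,"ax":0,"ay":0,"az":0,"fingers":0},{"tx":-0.02,"ty":0.007,"tz":-0.028,"ax":0,"ay":0,"az":0,"fingers":0},{"tx":-0.02,"ty":0.0116,"tz":-0.0408,"ax":0,"ay":0,"az":0,"fingers":0}]'
python3 -m creep '[{"tx":0,"ty":0,"tz":0,"ax":0,"ay":0,"az":0,"fingers":0},{"tx":0,"ty":0,"tz":0,"ax":0,"ay":0,"az":0,"fingers":0}]'
python3 look.py 3
```

```text
time_s: 5.45
tcp_pos: [0.5232, 0.1689, 0.0732]
eef_rot: [149.0, 90.0, 167.4]
contact_force: [0.1, -0.1, -1.0]
gripper_width: 0.0005
time_s: 5.65
tcp_pos: [0.5245, 0.1696, 0.0736]
eef_rot: [9.3, 90.0, 27.9]
contact_force: [0.6, 0.7, 0.7]
gripper_width: 0.0008
5.65 [0.5245 0.1696 0.0736] [0.6 0.7 0.7] [  38.3   17.6  -26.2    0.   -46.2 -109.7]
[[ 7.000e-04 -3.180e-01  9.481e-01]
 [ 4.000e-04  9.481e-01  3.180e-01]
 [-1.000e+00  1.000e-04  8.000e-04]]
[352.8 130.9] 929 [0.4501 0.2044 0.062 ]
[294.5 172.2] 807 [0.4842 0.1805 0.062 ]
[255.7 216.5] 255 [0.5189 0.1671 0.062 ]
tool shift to z=.08 [-0.0063 -0.0123  0.0403]
tool shift to z=.08 [-0.0064 -0.0001  0.0001]
tool shift to z=.08 [-0.0064  0.0243 -0.0341]
tool shift to z=.08 [-0.0064  0.0583 -0.0587]
```

View pics/w3.png

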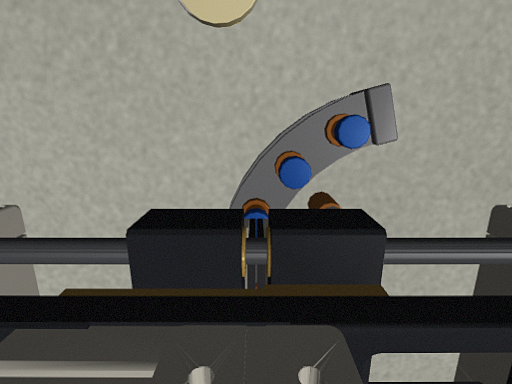

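Cap 2 at (256,216) is centred under the fingers. Caps 3 and 4 stand free at (294,172) and (353,131). Pressing cap 2.

```bash
python3 -m creep '[{"tx":0.008,"ty":0,"tz":0,"ax":0,"ay":0,"az":0,"fingers":0},{"tx":0.011,"ty":0,"tz":0,"ax":0,"ay":0,"az":0,"fingers":0},{"tx":0.0135,"ty":0,"tz":0,"ax":0,"ay":0,"az":0,"fingers":0},{"tx":0.016,"ty":0,"tz":0,"ax":0,"ay":0,"az":0,"fingers":0},{"tx":0.018,"ty":0,"tz":0,"ax":0,"ay":0,"az":0,"fingers":0}]'
python3 -m creep '[{"tx":0.001,"ty":0,"tz":0,"ax":0,"ay":0,"az":0,"fingers":0},{"tx":0.001,"ty":0,"tz":0,"ax":0,"ay":0,"az":0,"fingers":0}]'
```

```text
time_s: 6.2
tcp_pos: [0.5252, 0.1696, 0.0553]
eef_rot: [7.9, 89.9, 26.4]
contact_force: [0.9, 1.7, 4.2]
gripper_width: 0.0006
time_s: 6.4
tcp_pos: [0.5249, 0.1694, 0.0543]
eef_rot: [5.3, 90.0, 23.8]
contact_force: [0.6, -0.1, 1.7]
gripper_width: 0.0004
```

```bash
python3 -m creep '[{"tx":0.001,"ty":0,"tz":0,"ax":0,"ay":0,"az":0,"fingers":0},{"tx":0.001,"ty":0,"tz":0,"ax":0,"ay":0,"az":0,"fingers":0}]'
```

```text
time_s: 6.6
tcp_pos: [0.5249, 0.1694, 0.0542]
eef_rot: [-1.0, 89.9, 17.5]
contact_force: [-1.3, 0.1, 11.0]
gripper_width: 0.0006
```

```bash
python3 -m creep '[{"tx":0.0003,"ty":0,"tz":0,"ax":0,"ay":0,"az":0,"fingers":0}]'; python3 -m creep '[{"tx":-0.01,"ty":0,"tz":0,"ax":0,"ay":0,"az":0,"fingers":0},{"tx":-0.02,"ty":0,"tz":0,"ax":0,"ay":0,"az":0,"fingers":0},{"tx":-0.02,"ty":0.007,"tz":-0.012,"ax":0,"ay":0,"az":0,"fingers":0},{"tx":-0.02,"ty":0.015,"tz":-0.023,"ax":0,"ay":0,"az":0,"fingers":0},{"tx":-0.02,"ty":0.0243,"tz":-0.0346,"ax":0,"ay":0,"az":0,"fingers":0}]'
python3 -m creep '[{"tx":0,"ty":0,"tz":0,"ax":0,"ay":0,"az":0,"fingers":0},{"tx":0,"ty":0,"tz":0,"ax":0,"ay":0,"az":0,"fingers":0}]'
python3 look.py 4
```

```text
time_s: 6.7
tcp_pos: [0.525, 0.1694, 0.0542]
eef_rot: [-2.9, 89.9, 15.6]
contact_force: [-3.8, 0.3, 16.1]
gripper_width: 0.0007
time_s: 7.2
tcp_pos: [0.4823, 0.1811, 0.0726]
eef_rot: [-171.0, 89.9, -152.5]
contact_force: [-0.6, 0.3, 0.2]
gripper_width: 0.0003
time_s: 7.4
tcp_pos: [0.4834, 0.1817, 0.073]
eef_rot: [-72.5, 90.0, -53.9]
contact_force: [0.8, -0.4, 0.3]
gripper_width: 0.0006
7.4 [0.4834 0.1817 0.073 ] [ 0.8 -0.4  0.3] [  42.4   14.8  -30.5    0.   -44.7 -113.8]
[[ 0.000e+00 -3.187e-01  9.479e-01]
 [-1.000e-04  9.479e-01  3.187e-01]
 [-1.000e+00 -1.000e-04  0.000e+00]]
[308.6 188.4] 796 [0.4498 0.2044 0.062 ]
[255.3 217.3] 209 [0.4782 0.1791 0.062 ]
tool shift to z=.08 [-0.007  -0.037   0.0753]
tool shift to z=.08 [-0.007  -0.0247  0.0351]
tool shift to z=.08 [-0.007  -0.0003  0.0009]
tool shift to z=.08 [-0.007   0.0337 -0.0236]
```

View pics/w4.png

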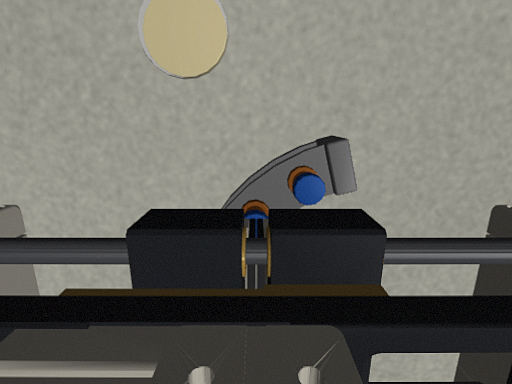

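Cap 3 at (255,216) is under the fingers, 1 mm off along the tool's z axis, and cap 4 is at (309,188). Pressing cap 3.

```bash
python3 -m creep '[{"tx":0.007,"ty":0,"tz":0.001,"ax":0,"ay":0,"az":0,"fingers":0},{"tx":0.01,"ty":0,"tz":0.001,"ax":0,"ay":0,"az":0,"fingers":0},{"tx":0.0125,"ty":0,"tz":0.001,"ax":0,"ay":0,"az":0,"fingers":0},{"tx":0.015,"ty":0,"tz":0.001,"ax":0,"ay":0,"az":0,"fingers":0},{"tx":0.0175,"ty":0,"tz":0.001,"ax":0,"ay":0,"az":0,"fingers":0}]'
python3 -m creep '[{"tx":0.001,"ty":0,"tz":0,"ax":0,"ay":0,"az":0,"fingers":0},{"tx":0.001,"ty":0,"tz":0,"ax":0,"ay":0,"az":0,"fingers":0}]'
```

```text
time_s: 7.95
tcp_pos: [0.4853, 0.1818, 0.0554]
eef_rot: [15.2, 90.0, 33.7]
contact_force: [-0.7, 1.4, 3.7]
gripper_width: 0.0004
time_s: 8.15
tcp_pos: [0.4851, 0.1816, 0.0543]
eef_rot: [-82.2, 90.0, -63.7]
contact_force: [0.9, 0.3, -0.2]
gripper_width: 0.0001
```

```bash
python3 -m creep '[{"tx":0.001,"ty":0,"tz":0,"ax":0,"ay":0,"az":0,"fingers":0},{"tx":0.001,"ty":0,"tz":0,"ax":0,"ay":0,"az":0,"fingers":0}]'
```

```text
time_s: 8.35
tcp_pos: [0.4852, 0.1816, 0.0542]
eef_rot: [-16.8, 90.0, 1.7]
contact_force: [-2.4, 0.5, 9.2]
gripper_width: 0.0004
```

```bash
python3 -m creep '[{"tx":0.0002,"ty":0,"tz":0,"ax":0,"ay":0,"az":0,"fingers":0}]'; python3 -m creep '[{"tx":-0.01,"ty":0,"tz":0,"ax":0,"ay":0,"az":0,"fingers":0},{"tx":-0.02,"ty":0,"tz":0,"ax":0,"ay":0,"az":0,"fingers":0},{"tx":-0.02,"ty":0.011,"tz":-0.01,"ax":0,"ay":0,"az":0,"fingers":0},{"tx":-0.02,"ty":0.022,"tz":-0.018,"ax":0,"ay":0,"az":0,"fingers":0},{"tx":-0.02,"ty":0.0337,"tz":-0.0253,"ax":0,"ay":0,"az":0,"fingers":0}]'
python3 -m creep '[{"tx":0,"ty":0,"tz":0,"ax":0,"ay":0,"az":0,"fingers":0},{"tx":0,"ty":0,"tz":0,"ax":0,"ay":0,"az":0,"fingers":0}]'
python3 look.py 5
```

```text
time_s: 8.45
tcp_pos: [0.4852, 0.1816, 0.0542]
eef_rot: [-16.0, 90.0, 2.5]
contact_force: [-3.6, -0.0, 14.2]
gripper_width: 0.0002
time_s: 8.95
tcp_pos: [0.4489, 0.2058, 0.0731]
eef_rot: [-173.5, 90.0, -155.1]
contact_force: [-0.2, -1.0, 0.1]
gripper_width: 0.0003
time_s: 9.15
tcp_pos: [0.4497, 0.2062, 0.0732]
eef_rot: [-138.5, 90.0, -119.9]
contact_force: [1.2, 0.4, -0.2]
gripper_width: 0.0004
9.15 [0.4497 0.2062 0.0732] [ 1.2  0.4 -0.2] [  47.4   12.9  -33.2    0.   -43.9 -118.8]
[[-1.000e-04 -3.190e-01  9.478e-01]
 [-1.000e-04  9.478e-01  3.190e-01]
 [-1.000e+00 -1.000e-04 -1.000e-04]]
[255.2 216.6] 229 [0.4442 0.2034 0.062 ]
tool shift to z=.08 [-0.0068 -0.0709  0.0994]
tool shift to z=.08 [-0.0068 -0.0586  0.0592]
tool shift to z=.08 [-0.0068 -0.0342  0.0251]
tool shift to z=.08 [-0.0068 -0.0002  0.0005]
```

View pics/w5.png

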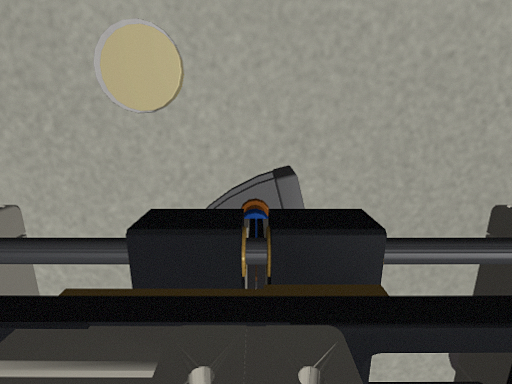

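Cap 4 at (255,216) is under the fingers, with the grey block at (290,185) beside it. Pressing cap 4.

```bash
python3 -m creep '[{"tx":0.007,"ty":0,"tz":0,"ax":0,"ay":0,"az":0,"fingers":0},{"tx":0.01,"ty":0,"tz":0,"ax":0,"ay":0,"az":0,"fingers":0},{"tx":0.0125,"ty":0,"tz":0,"ax":0,"ay":0,"az":0,"fingers":0},{"tx":0.015,"ty":0,"tz":0,"ax":0,"ay":0,"az":0,"fingers":0},{"tx":0.0175,"ty":0,"tz":0,"ax":0,"ay":0,"az":0,"fingers":0}]'
python3 -m creep '[{"tx":0.001,"ty":0,"tz":0,"ax":0,"ay":0,"az":0,"fingers":0},{"tx":0.001,"ty":0,"tz":0,"ax":0,"ay":0,"az":0,"fingers":0}]'
```

```text
time_s: 9.7
tcp_pos: [0.4504, 0.2056, 0.0556]
eef_rot: [-0.3, 90.0, 18.2]
contact_force: [-1.8, 1.1, 3.7]
gripper_width: 0.0009
time_s: 9.9
tcp_pos: [0.4503, 0.2054, 0.0545]
eef_rot: [-141.9, 90.0, -123.4]
contact_force: [-0.2, 0.7, -0.5]
gripper_width: 0.0001
```

```bash
python3 -m creep '[{"tx":0.001,"ty":0,"tz":0,"ax":0,"ay":0,"az":0,"fingers":0},{"tx":0.001,"ty":0,"tz":0,"ax":0,"ay":0,"az":0,"fingers":0}]'
```

```text
time_s: 10.1
tcp_pos: [0.4503, 0.2054, 0.0542]
eef_rot: [-96.4, 90.0, -77.9]
contact_force: [-2.2, -0.6, 8.5]
gripper_width: 0.0004
```

```bash
python3 -m creep '[{"tx":0.0003,"ty":0,"tz":0,"ax":0,"ay":0,"az":0,"fingers":0}]'; python3 -m creep '[{"tx":-0.01,"ty":0,"tz":0,"ax":0,"ay":0,"az":0,"fingers":0},{"tx":-0.03,"ty":0,"tz":0,"ax":0,"ay":0,"az":0,"fingers":0},{"tx":-0.06,"ty":0,"tz":0,"ax":0,"ay":0,"az":0,"fingers":0},{"tx":-0.1,"ty":0,"tz":0,"ax":0,"ay":0,"az":0,"fingers":0},{"tx":-0.12,"ty":0,"tz":0,"ax":0,"ay":0,"az":0,"fingers":0}]'
python3 -m creep '[{"tx":0,"ty":-0.015,"tz":0.03,"ax":0,"ay":0,"az":0,"fingers":0},{"tx":0,"ty":-0.03,"tz":0.06,"ax":0,"ay":0,"az":0,"fingers":0},{"tx":0,"ty":-0.045,"tz":0.09,"ax":0,"ay":0,"az":0,"fingers":0},{"tx":0,"ty":-0.05,"tz":0.13,"ax":0,"ay":0,"az":0,"fingers":0},{"tx":0,"ty":-0.05,"tz":0.15,"ax":0,"ay":0,"az":0,"fingers":0}]'
python3 -m creep '[{"tx":0,"ty":0,"tz":0,"ax":0,"ay":0,"az":0,"fingers":0},{"tx":0,"ty":0,"tz":0,"ax":0,"ay":0,"az":0,"fingers":0},{"tx":0,"ty":0,"tz":0,"ax":0,"ay":0,"az":0,"fingers":0}]'
python3 look.py 6
python3 - <<'E'
from h import *
from plant import r,viewer
s=r.get_state();T=toolT(s);c=viewer.capture("wrist");M=T@c["T_tool_cam"]
l=mask(c["pixels"],"blue")
h=cv2.connectedComponentsWithStats(l)
for i in range(1,h[0]):
    if h[2][i,4]<60: continue
    m=cv2.erode((h[1]==i).astype(np.uint8),np.ones((5,5)))>0
    v,u=np.nonzero(m); o,d=rays(c,np.c_[u,v],T); P=o+d*c["depth"][v,u][:,None]
    print("cap",np.median(P,0).round(4),m.sum())
t=viewer.capture("top")
cv2.imwrite("pics/top9.png",t["pixels"])
for col,z in(("blue",.054),("green",.061),("orange",.04)):
    for ce,a in blobs(mask(t["pixels"],col)): print(col,onplane(t,ce,z)[0].round(4))
cv2.imwrite("pics/scene9.png",viewer.capture("scene")["pixels"])
E
```

```text
time_s: 10.2
tcp_pos: [0.4504, 0.2054, 0.0542]
eef_rot: [-74.8, 90.0, -56.3]
contact_force: [-5.3, -2.4, 14.1]
gripper_width: 0.0005
time_s: 10.7
tcp_pos: [0.4513, 0.2061, 0.177]
eef_rot: [15.8, 89.8, 34.3]
contact_force: [-0.3, 0.9, -0.1]
gripper_width: 0.0005
time_s: 11.2
tcp_pos: [0.6109, 0.2053, 0.1733]
eef_rot: [-79.1, 90.0, -60.7]
contact_force: [-0.8, 0.7, -1.2]
gripper_width: 0.0004
time_s: 11.5
tcp_pos: [0.6076, 0.2054, 0.1736]
eef_rot: [-179.9, 90.0, -161.4]
contact_force: [1.0, 0.6, 0.7]
gripper_width: 0.0005
11.5 [0.6076 0.2054 0.1736] [1.  0.6 0.7] [  36.1   19.5   -8.    -0.   -62.5 -107.6]
[[-4.000e-04 -3.172e-01  9.483e-01]
 [-1.000e-04  9.483e-01  3.172e-01]
 [-1.000e+00 -0.000e+00 -5.000e-04]]
[312.2  22.4] 435 [0.4537 0.2042 0.062 ]
[273.6  52.6] 397 [0.4866 0.1807 0.062 ]
[247.4  92.2] 344 [0.5252 0.1691 0.062 ]
[235.5 135.7] 313 [0.5656 0.1706 0.062 ]
tool shift to z=.08 [ 0.0936 -0.0199 -0.0499]
tool shift to z=.08 [ 0.0936 -0.0077 -0.0901]
tool shift to z=.08 [ 0.0936  0.0167 -0.1243]
tool shift to z=.08 [ 0.0936  0.0506 -0.1489]
cap [0.4509 0.2048 0.0543] 252
cap [0.4851 0.1807 0.0544] 227
cap [0.5248 0.1688 0.0545] 196
cap [0.5662 0.1703 0.0545] 170
blue [ 0.7711 -0.485   0.054 ]
blue [0.5658 0.1704 0.054 ]
blue [0.5242 0.1691 0.054 ]
blue [0.484  0.1807 0.054 ]
blue [0.4495 0.2053 0.054 ]
green [ 0.5926 -0.1764  0.061 ]
green [ 0.5536 -0.1905  0.061 ]
green [ 0.5118 -0.1917  0.061 ]
green [ 0.4722 -0.1792  0.061 ]
orange [ 0.6137 -0.1583  0.04  ]
orange [0.5924 0.178  0.04  ]
```

View pics/w6.png

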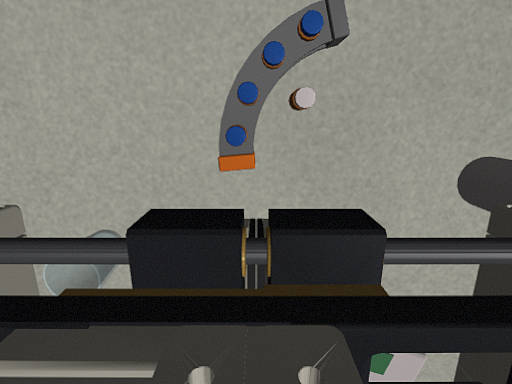

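View pics/scene9.png

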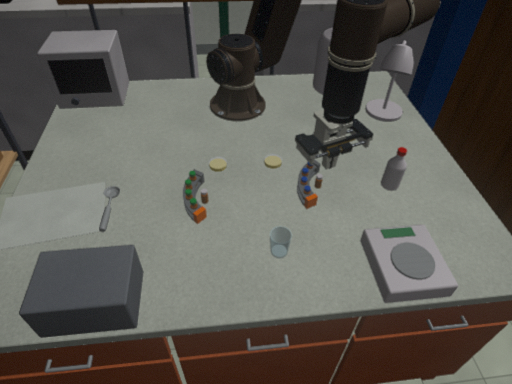

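View pics/top9.png

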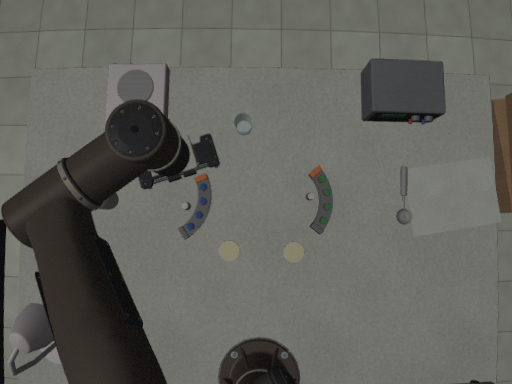

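The wrist view shows all four caps, from (236,136) to (312,22), with their tops at 54.3–54.5 mm by depth. The vial is standing at (304,98). In the top and scene views everything else is where it was, and the hand hangs clear. Handing in.

```bash
python3 -c "
from plant import r,order
s=r.get_state();print(s['time_s'],s['contact_force'],abs(s['qd']).max())
print(order.close_job())"
```

```text
11.7 [0.23993843 0.20442971 0.09693719] 0.20124277450769723
the job is handed in; nothing more can be done
None
```

All four blue caps are pressed fully home, in order from the orange end, and the job was handed in at 11.7 s.

- **Pressing:** With the fingers closed, each cap stopped moving at a fingertip height of 54.2 mm under a steady push. The highest readings were 11.4 N, 16.1 N, 14.2 N and 14.1 N for caps 1 to 4.
- **Between caps:** I lifted about 2 cm straight up and moved along the row at a height of about 73 mm. That is about 2 cm above the pressed caps and 9 mm above the tallest an unpressed one can be.
- **Last checks:** The wrist camera's depth put all four cap tops at 54.3–54.5 mm, against 54 mm for fully home. The green caps read within 1 mm of where they started. By eye, the vials, dishes, beaker, bottle and scoop looked unmoved. The hand is clear at about 17 cm with no contact force.

No check failed. The cameras differed by 1–2 mm on where the caps were, within their stated accuracy.

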